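# Turn the parts carousel until the grease tin is at the front

## Robot

A 7-joint arm with a two-finger parallel gripper is mounted at the origin on a cart in front of the work surface, level with it; the furniture and walls round the work are solid. World frame = base frame: x ahead of the robot, y to its left, z up, the work surface at z = 0. Lengths are in m, angles in rad, forces in N, time in s.
With the tool pointing down it reaches from about 0.35 to 0.9 m from the base axis. Payload 8.1 kg.
Tool frame: the origin (TCP) lies midway between the tips of the shut fingers; the grasp point (between the pads) lies 19 mm behind it; z points along the fingers, y is the line along which they close (so a half turn about z gives the same grasp; the last joint's range is limited). The gripper opens to 92 mm and grips with 3 to 60 N. Pads are 19 mm wide; open, the fingers measure 130 mm over their backs; the gripper's body (75 mm by 190 mm) begins 47 mm behind the grasp point.
Start: joints at [1.074, 0.434, 0.025, 1.573, -0.012, 1.134, -0.075], TCP at [0.24, -0.577, 0.227] pointing down, gripper open.
Joint ranges: [-2.62, 2.62], [-0.44, 2.09], [-1.27, 1.32], [0.08, 2.57], [-1.32, 4.46], [0.12, 2], [-2.74, 2.74]. Speed limits (rad/s): [2.22, 2.22, 3.01, 3.01, 3.14, 3.14, 3.14].

## Interface

Orientations are given as a rotation vector (axis times angle).
In Python, from cell import readout, get_image, calibration, ticket gives the robot as it stands. The module is installed in compiled form; this text tells all that it offers.
- The arm moves only by the tool move_arm, never from a script. Its argument "series" is a list of rows, each a list of 6 numbers: the shift along the world's x, y, z as a fraction of full scale, then the turn, a rotation vector about the world's x, y, z as a fraction of full scale. A call has 1 to 5 rows; each row is the pose to reach, as a shift and turn from the pose commanded when the call began; what a row does not reach only later rows make up. Full scale, the value 1, is 0.75 m for a shift and 60 degrees for a turn. A row lasts 1/10 s, in which the tool goes at most 50 mm and 8.59 degrees, less where a joint would pass 70% of its speed; a pose out of reach is approached as far as the arm can. A call with a number of a shift or a turn outside -1 to 1 is refused whole. A call with a gripper value outside its range is refused whole. "claw" is the opening, from -1 (shut) to 1 (fully open), so that 0 is half open, set as the call begins (left out, the last holds). The fingers move at their own pace and stop on an object; "squeeze" is the grip in N (left out, the last holds). Time passes only in rows, so rows that repeat a pose let the fingers close. It gives the time, the measured TCP pose, the force, the opening and the grip force at its end, in the units of the state.
- readout.observe(): the state, without advancing time (a new reading comes with each control period).
- get_image(name): name is "scene" or "top" or "wrist"; returns (picture, depth): 480x640x3 uint8, red, green, blue; 480x640 float32, m along the optical axis (not along the pixel's ray), 0 where there is no reading.
- calibration(name): a dict with "fx", "fy", "cx", "cy" (pixels), "k1" (the pictures are not rectified: a ray, as slopes to the right and down, at radius r is drawn at 1 + k1 r^2 times it, then the intrinsics apply), "view" (4x4, takes a point from world to camera coordinates); the wrist camera has in their place "mount" (4x4, takes a point from camera to tool coordinates, whose origin is the TCP and whose axes are the flange's). Camera axes: x right, y down, z forward; pixel columns grow to the right and rows downward; lengths in m; the calibration is good to about 2 mm. A picture is of the moment at which its call begins: read the wrist's pose just before it. calibration takes no time and is no camera call.
- ticket.sign_off(): hands the job in; it is judged then, once.
The state is a dict: "clock": time; "joints": joint angles; "dq": joint speeds; "joint_efforts": joint torques, N m; "position": TCP position; "ee_rot": TCP orientation; "force": force on the tool from outside, world axes, zero at the start; "ft_torque": the same for the moment, N m; "width": opening from 0.0 (shut) to 1.0 (fully open); "gripper_force": force on a finger pad.
Only numpy, scipy, OpenCV 4.12 (cv2) and the standard library are available. Lean on these libraries where they do the work, as an engineer would, in place of code of your own. Each camera call takes 0.05 s, during which the arm holds its last target. There are 200 camera calls.

## Task

Spin the parts carousel gently, by pushing its rim with the fingertips (the orange posts are there for that), until the red-lidded grease tin is at the front, in line with the yellow arrow on the counter. Grip and lift nothing, do not touch the things standing on the carousel, and leave the screwdriver, oil bottle and brass gear beside it where they are. Finish with the carousel at rest and the robot clear of it.

Things in the scene. Friction and masses are not known exactly. Their poses are not given: they have to be found in the camera images.
- carousel_foot: Fixed dark steel foot, 190 mm across, 12 mm high. A flat yellow arrow, 6 mm high, lies on the counter and sticks out from under the carousel to 160 mm from the axis. Origin on the turning axis at counter height, z up; the arrow points along this body's own -x and marks the front. It may stand up to 20 degrees askew.
- carousel: Turning plate, grey with black top, 240 mm across, 14 to 24 mm above the counter. Turns either way without stops; slight friction (about 1 N at a post) halts it once it is no longer pushed. Origin on the axis at its underside, z up. Five collared pockets (62 mm inside, 7 mm high) 75 mm from the axis at 36, 108, 180 (empty), 252, 324 degrees counter-clockwise from its own x.
- post_0 (a point): Top centre of one of five orange upright finger posts on the rim, 12 mm in diameter, 40 mm tall, tops 64 mm above the counter, 112 mm from the axis. They stand midway between the pockets, at 0 (this one), 72, 144, 216 and 288 degrees counter-clockwise from the plate's own x.
- hub (a point): Top centre of the low aluminium hub of the plate, 36 mm across, 35 mm above the counter, on the turning axis.
- grease_tin: Tin of grease, white with a red lid, 57 mm across, 24 mm high, loose in one pocket of the carousel. Origin at the centre of its underside, z up. This is the thing to bring to the front.
- tape_roll: Roll of yellow masking tape lying flat in another pocket, 58 mm across, 18 mm high; origin at the centre of its underside.
- solder_reel: Blue and white reel of solder standing in another pocket, 50 mm across, 30 mm high; origin at the centre of its underside.
- eye_loupe: Black eye loupe standing in another pocket, 41 mm across, 40 mm high; origin at the centre of its underside.
- driver_1: Bystander: red screwdriver lying on the counter to the left of the carousel, roughly pointing away from the robot, 151 mm by 36 mm, 20 mm high, its centre about 190 mm from the axis; origin at its middle on the counter.
- oil_bottle: Bystander: white oil bottle with a red spout, 41 mm across, 118 mm high, standing on the counter to the right behind the carousel about 200 mm from the axis; origin at the centre of its underside.
- gear_brass: Bystander: brass gear, 42 mm across, 10 mm high, lying on the counter to the right in front of the carousel about 200 mm from the axis; origin at the centre of its underside.
Things that resemble listed ones, but are neither listed nor needed, are in the scene too. What is shaped like the grease_tin but green is not meant.

How it is judged:
At the end, for the whole second after the job is handed in: The tin's centre is within 12 mm of the line from the axis along the arrow, at least 55 mm out on the arrow's side; carousel still (under 0.05 rad/s); tin, tape, reel and loupe upright (0.2 rad) in their pockets: within 95 mm of the axis, undersides under 8 mm above the pocket floor (y of grease_tin in the frame of carousel_foot between -0.012 and 0.012 m and x of grease_tin in the frame of carousel_foot below -0.055 m and angular speed of carousel below 0.05 rad/s and horizontal distance between each of grease_tin, tape_roll, solder_reel, eye_loupe and carousel below 0.095 m and z of each of grease_tin, tape_roll, solder_reel, eye_loupe in the frame of carousel below 0.018 m and angle between each of grease_tin, tape_roll, solder_reel, eye_loupe's own z axis and vertical below 0.2 rad); the robot touches nothing.
It fails at once if the robot touches a thing that stands on the carousel (over 1 N) (contact force between any of the fingers, the arm and grease_tin above 1 N or contact force between any of the fingers, the arm and tape_roll above 1 N or contact force between any of the fingers, the arm and solder_reel above 1 N or contact force between any of the fingers, the arm and eye_loupe above 1 N).
It fails at once if a thing on the carousel is lifted more than 15 mm off its pocket floor (z of any of grease_tin, tape_roll, solder_reel, eye_loupe in the frame of carousel above 0.025 m).
It fails at once if the carousel is whirled round faster than 3 rad/s (angular speed of carousel above 3 rad/s).
It fails at once if the fingers grip or shove the carousel with more than 20 N (contact force between the fingers and carousel above 20 N).
It fails at once if the screwdriver, oil bottle or brass gear is moved more than 15 mm (distance of any of driver_1, oil_bottle, gear_brass from where it was at the start of the episode above 0.015 m).
It also fails if it takes over 48 s, if anything falls off the work surface, if the arm or the gripper's body presses on something with over 40 N, if the wrist force passes 120 N, or if a joint passes its speed limit or range.

## Working session

There is one attempt and no reset: what is moved stays moved. The work goes in short steps, Python scripts to look and compute and a tool call to move; the robot and the scene stay as the last step left them, time stands still between calls to the robot, and variables do not carry over. Pictures are saved under pics/ and viewed, at most 10 in all, crops included, and the job is handed in when it is done.

Besides the shell and the picture viewer there is one more tool, called after ">>>" as name(argument=value, ...), one argument or row to a line, values as JSON. move_arm: Moves the arm, as the interface text tells. Shift numbers are shares of 0.75 m and turn numbers shares of 60 degrees, none past 1 either way. Its arguments: {"type":"object","properties":{"series":{"type":"array"},"claw":{"type":"number"},"squeeze":{"type":"number"}},"required":["series"]}

```bash
mkdir -p pics; cat > h.py <<'E'
import numpy as np, cv2
from cell import readout, get_image, calibration, ticket
def shot(n):
    p,d=get_image(n); return p,d
def ray(n,uv):
    c=calibration(n); uv=np.atleast_2d(np.float64(uv))
    K=np.array([[c['fx'],0,c['cx']],[0,c['fy'],c['cy']],[0,0,1.]])
    s=cv2.undistortPoints(uv.reshape(-1,1,2),K,np.array([c['k1'],0,0,0.])).reshape(-1,2)
    V=np.linalg.inv(np.array(c['view'])); d=np.c_[s,np.ones(len(s))]@V[:3,:3].T
    return V[:3,3],d
def onplane(n,uv,z):
    o,d=ray(n,uv); return o+d*((z-o[2])/d[:,2])[:,None]
E
python3 - <<'E'
from h import *
s=readout.observe(); print(s['clock'],s['position'],s['ee_rot'],s['width'])
for n in('top','scene'):
    p,d=shot(n); cv2.imwrite(f'pics/{n}0.png',p[:,:,::-1]); np.save(f'{n}0.npy',d)
    V=np.linalg.inv(np.array(calibration(n)['view'])); print(n,V.round(3).tolist(),calibration(n)['fx'],calibration(n)['k1'])
E
```

```text
0.0 [ 0.23958063 -0.5766928   0.22592437] [-3.07936992e+00 -6.14213052e-01  6.82892987e-04] 0.9989631088085145
top [[0.027, -0.998, 0.052, 0.525], [-1.0, -0.027, 0.007, 0.036], [-0.005, -0.052, -0.999, 1.059], [0.0, 0.0, 0.0, 1.0]] 586.9784936660043 -0.14777081672239817
scene [[0.786, -0.329, 0.523, 0.123], [-0.618, -0.442, 0.651, -0.535], [0.017, -0.834, -0.551, 0.548], [0.0, 0.0, 0.0, 1.0]] 460.32313802272614 -0.11896259855401847
```

View pics/top0.png

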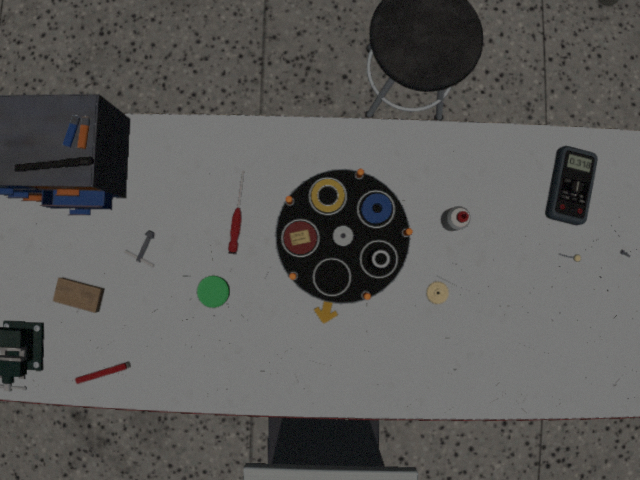

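View pics/scene0.png

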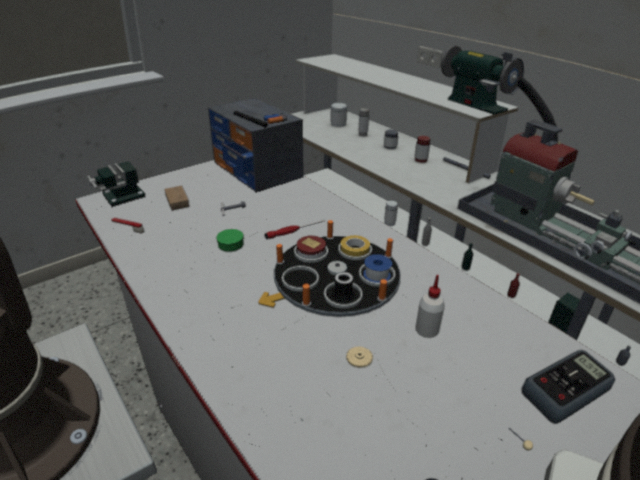

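The top view shows the red-lidded tin at (300,237), with a label on the lid. The empty pocket is at (332,277) and the yellow arrow at (326,312). Posts are at (360,174), (290,201), (293,276), (367,296) and (408,232).

Things that could be taken for the tin are the green tin at (213,291), standing off the carousel, and the blue reel at (377,208). I choose the one at (300,237), since it has a red lid and sits in a pocket. Next come the measurements and a close crop.

```bash
cat >> h.py <<'E'
def blobs(p,lo,hi,amin,roi=(265,160,425,330)):
    h=cv2.cvtColor(p,cv2.COLOR_RGB2HSV); m=cv2.inRange(h,lo,hi); k=np.zeros_like(m); x0,y0,x1,y1=roi; k[y0:y1,x0:x1]=1; m*=k
    n,l,s,c=cv2.connectedComponentsWithStats(m); return [(c[i],s[i,4],l==i) for i in range(1,n) if s[i,4]>=amin]
def measure(n='top',verbose=True):
    p,d=shot(n)
    h=cv2.cvtColor(p,cv2.COLOR_RGB2HSV)
    out=dict(p=p)
    po=[b for b in blobs(p,(5,150,110),(16,255,255),12)]
    out['posts']=[(b[0],b[1],onplane(n,b[0],.064)[0]) for b in po]
    out['red']=[(b[0],b[1],onplane(n,b[0],.024+.016)[0]) for b in blobs(p,(0,100,40),(6,255,255),30)+blobs(p,(172,80,40),(180,255,255),30)]
    return out
E
python3 - <<'E'
from h import *
o=measure(); p=o['p']
for k in('posts','red'):
    for b in o[k]: print(k,b[0].round(1),b[1],b[2].round(4))
hs=cv2.cvtColor(p,cv2.COLOR_RGB2HSV)
for u,v in((360,174),(290,201),(326,312),(300,228),(328,180),(343,236)): print((u,v),hs[v,u])
for b in blobs(p,(12,100,90),(30,255,255),20): print('yel',b[0].round(1),b[1],onplane('top',b[0],.006)[0].round(4))
cv2.imwrite('pics/crop.png',cv2.resize(p[150:340,190:480,::-1],None,fx=2.7,fy=2.7,interpolation=cv2.INTER_CUBIC))
E
```

```text
posts [360.1 171.5] 27 [ 0.6852 -0.0333  0.064 ]
posts [288.5 198.8] 28 [0.6349 0.0877 0.064 ]
posts [408.8 231.3] 27 [ 0.585  -0.1187  0.064 ]
posts [292.4 275.8] 28 [0.5041 0.0772 0.064 ]
posts [367.1 296.1] 24 [ 0.4733 -0.0501  0.064 ]
red [300.1 237.4] 503 [0.5707 0.0667 0.04  ]
(360, 174) [ 14 182 129]
(290, 201) [ 14 181 121]
(326, 312) [ 20 182 116]
(300, 228) [  4 138  74]
(328, 180) [ 22 158 121]
(343, 236) [130  33  47]
yel [360.3 171.7] 30 [ 0.6941 -0.0377  0.006 ]
yel [327.4 195. ] 487 [0.65   0.0208 0.006 ]
yel [288.8 199. ] 29 [0.6409 0.0902 0.006 ]
yel [408.8 231.1] 32 [ 0.5889 -0.1277  0.006 ]
yel [299.6 237.1] 227 [0.5727 0.0687 0.006 ]
yel [292.4 276.1] 31 [0.5024 0.0797 0.006 ]
yel [367.  296.1] 31 [ 0.4702 -0.0549  0.006 ]
yel [325.3 312.1] 255 [0.4396 0.0189 0.006 ]
```

View pics/crop.png

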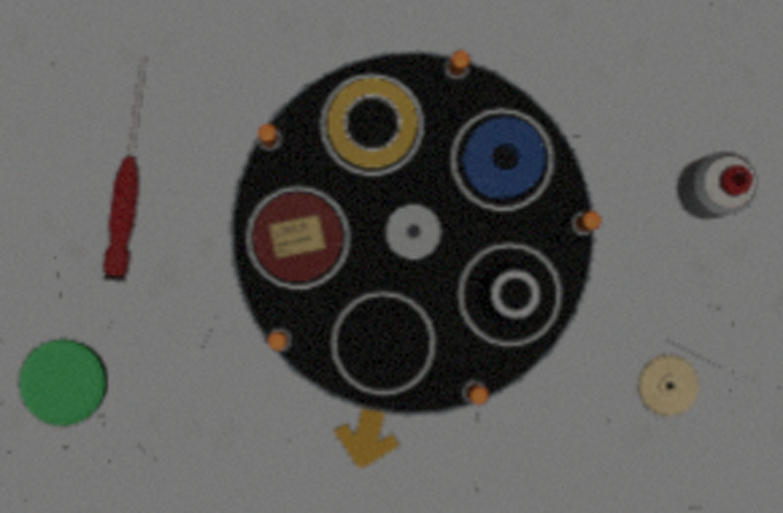

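The crop confirms it: the red lid with its label is in the pocket at left, crop (298,237). The arrow tip is at crop (363,468).

The tin sits at about 94.5° and the arrow at about 169°, so the plate must turn roughly +74.6° counter-clockwise. I'll push the post at 130.5° (0.504, 0.077) across the front with the fingers shut.

```bash
python3 - <<'E'
from h import *
from scipy.spatial.transform import Rotation as R
M=R.from_rotvec(readout.observe()['ee_rot']).as_matrix(); print(M.round(3).tolist(), np.degrees(np.arctan2(M[1,1],M[0,1])))
print('hub',onplane('top',[190+413/2.7,150+231/2.7],.035), 'tip',onplane('top',[190+363/2.7,150+468/2.7],.006),'stem',onplane('top',[190+372/2.7,150+412/2.7],.006))
for nm,c,z in(('tin',(298,237),.048),('gear',(668,385),.01),('driver',(120,215),.015),('green',(62,382),.024)): print(nm,onplane('top',[190+c[0]/2.7,150+c[1]/2.7],z).round(3))
E
```

```text
[[0.923, 0.384, -0.001], [0.384, -0.923, 0.001], [-0.0, -0.001, -1.0]] -67.43852788731517
hub [[ 0.57615709 -0.0078642   0.035     ]] tip [[0.4195533  0.01992376 0.006     ]] stem [[0.45679843 0.0149733  0.006     ]]
tin [[0.57  0.066 0.048]]
gear [[ 0.48  -0.181  0.01 ]]
driver [[0.582 0.185 0.015]]
green [[0.471 0.219 0.024]]
```

>>> move_arm(
  series=[
    [0.07,0.17,0.03,0,0,0],
    [0.14,0.34,0.03,0,0,0],
    [0.14,0.34,0.03,0,0,0],
    [0.14,0.34,0.03,0,0,0],
    [0.14,0.34,0.03,0,0,0],
  ],
  claw=-1,
)

```text
clock: 0.65
position: [0.3348, -0.345, 0.2475]
ee_rot: [3.081, 0.614, -0.0]
force: [1.5, -0.2, 0.8]
width: 0.615
gripper_force: 0.0
```

>>> move_arm(
  series=[
    [0.229,0.565,0,0,0,0],
    [0.229,0.565,0,0,0,0],
    [0.229,0.565,0,0,0,0],
    [0.229,0.565,0,0,0,0],
    [0.229,0.565,0,0,0,0],
  ],
)

```text
clock: 1.15
position: [0.4287, -0.1134, 0.2477]
ee_rot: [3.081, 0.614, 0.0]
force: [1.2, -0.2, -0.4]
width: 0.175
gripper_force: 0.0
```

>>> move_arm(
  series=[
    [0.104,0.255,0,0,0,0],
    [0.104,0.255,0,0,0,0],
    [0.104,0.255,0,0,0,0],
    [0.104,0.255,0,0,0,0],
    [0.104,0.255,0,0,0,0.1],
  ],
)

```text
clock: 1.65
position: [0.5074, 0.0831, 0.2476]
ee_rot: [-3.039, -0.785, -0.003]
force: [0.3, -0.6, -0.8]
width: 0.002
gripper_force: 0.0
```

>>> move_arm(
  series=[
    [0,0,0,0,0,0],
    [0,0,0,0,0,0],
  ],
)

```text
clock: 1.85
position: [0.5061, 0.0749, 0.2471]
ee_rot: [3.045, 0.77, -0.002]
force: [-0.3, -1.4, -0.1]
width: 0.004
gripper_force: 0.0
```

>>> move_arm(
  series=[
    [0.014,0.035,0,0,0,0],
    [0.014,0.035,-0.07,0,0,0],
    [0.014,0.035,-0.13,0,0,0],
    [0.014,0.035,-0.2,0,0,0],
    [0.014,0.035,-0.2,0,0,0],
  ],
)

```text
clock: 2.35
position: [0.5128, 0.0986, 0.0926]
ee_rot: [3.045, 0.768, -0.016]
force: [-0.2, -0.2, -0.1]
width: 0.002
gripper_force: 0.0
```

>>> move_arm(
  series=[
    [0,0,0,0,0,0],
  ],
)

```text
clock: 2.45
position: [0.5166, 0.1008, 0.0978]
ee_rot: [3.045, 0.77, -0.003]
force: [0.0, -0.4, 0.6]
width: 0.005
gripper_force: 0.0
```

```bash
python3 - <<'E'
from h import *
p,d=shot('scene'); print(readout.observe()['position'])
cv2.imwrite('pics/s1.png',cv2.resize(p[150:330,190:450,::-1],None,fx=3,fy=3,interpolation=cv2.INTER_CUBIC))
E
```

```text
[0.51793095 0.10154736 0.09930624]
```

View pics/s1.png

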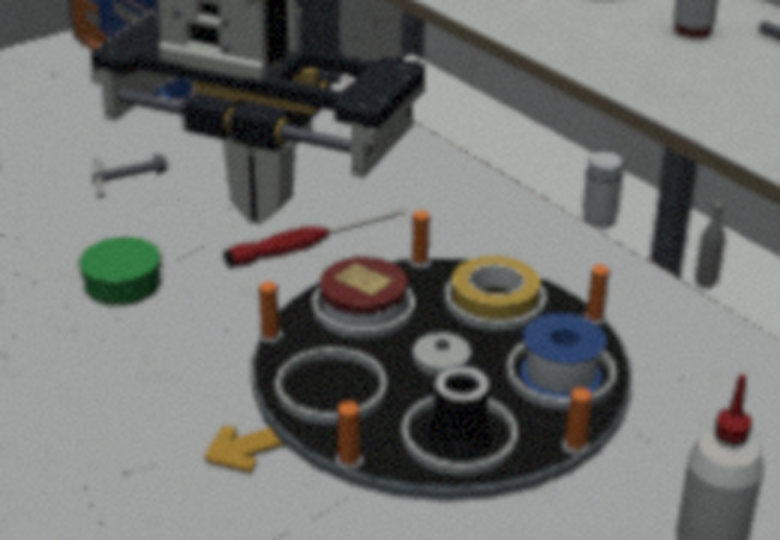

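The fingers, tip at crop (258,218), hang outside the rim between the red tin and the post at (268,290). The gripper body is well above everything, so I'll go down.

>>> move_arm(
  series=[
    [0,0,-0.03,0,0,0],
    [0,0,-0.06,0,0,0],
    [0,0,-0.07,0,0,0],
    [0,0,-0.07,0,0,0],
    [0,0,-0.07,0,0,0],
  ],
)

```text
clock: 3.0
position: [0.5182, 0.1024, 0.0468]
ee_rot: [3.044, 0.774, 0.004]
force: [0.8, 0.8, 0.5]
width: 0.004
gripper_force: 0.0
```

```bash
cat > wp.py <<'E'
from h import *
from scipy.spatial.transform import Rotation as R
A=np.array([.5763,-.0076])
def plan(a0,a1,n,r=.122,k=1.0):
    s=readout.observe(); P=s['position']; M=R.from_rotvec(s['ee_rot']).as_matrix()
    t0=np.degrees(np.arctan2(M[1,1],M[0,1]))%180
    v=P[:2]-A; print('pos',P.round(4),'ang',np.degrees(np.arctan2(v[1],v[0])).round(1),'r',np.hypot(*v).round(4),'line',t0.round(1),'F',s['force'].round(1))
    for a in np.linspace(a0,a1,n+1)[1:]:
        q=A+r*np.array([np.cos(np.radians(a)),np.sin(np.radians(a))])
        print(a.round(1),((q-P[:2])/.75).round(3),((a-t0)/60).round(3))
E
python3 -c "
from wp import *
plan(119,194,25)"
```

```text
pos [0.5182 0.1024 0.0468] ang 117.8 r 0.1244 line 118.5 F [0.8 0.8 0.5]
122.0 [-0.009 -0.009] 0.058
125.0 [-0.016 -0.013] 0.108
128.0 [-0.023 -0.019] 0.158
131.0 [-0.029 -0.024] 0.208
134.0 [-0.036 -0.03 ] 0.258
137.0 [-0.042 -0.036] 0.308
140.0 [-0.047 -0.042] 0.358
143.0 [-0.052 -0.049] 0.408
146.0 [-0.057 -0.056] 0.458
149.0 [-0.062 -0.063] 0.508
152.0 [-0.066 -0.07 ] 0.558
155.0 [-0.07  -0.078] 0.608
158.0 [-0.073 -0.086] 0.658
161.0 [-0.076 -0.094] 0.708
164.0 [-0.079 -0.102] 0.758
167.0 [-0.081 -0.11 ] 0.808
170.0 [-0.083 -0.118] 0.858
173.0 [-0.084 -0.127] 0.908
176.0 [-0.085 -0.135] 0.958
179.0 [-0.085 -0.144] 1.008
182.0 [-0.085 -0.152] 1.058
185.0 [-0.085 -0.161] 1.108
188.0 [-0.084 -0.169] 1.158
191.0 [-0.082 -0.178] 1.208
194.0 [-0.08  -0.186] 1.258
```

>>> move_arm(
  series=[
    [-0.007,-0.006,0,0,0,0.03],
    [-0.012,-0.011,0,0,0,0.08],
    [-0.018,-0.016,0,0,0,0.12],
    [-0.023,-0.019,0,0,0,0.16],
    [-0.029,-0.024,0,0,0,0.2],
  ],
)

```text
clock: 3.5
position: [0.4957, 0.084, 0.0461]
ee_rot: [2.945, 1.093, 0.003]
force: [0.2, -0.7, 0.2]
width: 0.001
gripper_force: 0.4
```

```bash
python3 -c "
from wp import *
plan(131,143,4)
o=measure()
for k in('posts','red'):
    for b in o[k]: print(k,b[1],np.degrees(np.arctan2(*(b[2][:2]-A)[::-1])).round(1),np.hypot(*(b[2][:2]-A)).round(3))"
```

```text
pos [0.4957 0.084  0.0461] ang 131.3 r 0.1221 line 130.7 F [ 0.2 -0.7  0.2]
134.0 [-0.006 -0.005] 0.054
137.0 [-0.011 -0.011] 0.104
140.0 [-0.017 -0.018] 0.154
143.0 [-0.022 -0.024] 0.204
posts 27 -4.7 0.112
posts 29 67.2 0.112
posts 30 -76.7 0.111
posts 30 -149.0 0.111
red 137 87.6 0.077
red 59 118.1 0.066
```

>>> move_arm(
  series=[
    [-0.007,-0.006,0,0,0,0.05],
    [-0.013,-0.012,0,0,0,0.1],
    [-0.018,-0.018,0,0,0,0.15],
    [-0.023,-0.025,0,0,0,0.2],
    [-0.028,-0.032,0,0,0,0.25],
  ],
)

```text
clock: 4.05
position: [0.4744, 0.0601, 0.0458]
ee_rot: [2.777, 1.467, 0.002]
force: [0.2, 0.7, 0.9]
width: 0.007
gripper_force: 0.4
```

>>> move_arm(
  series=[
    [-0.005,-0.007,0,0,0,0.05],
    [-0.009,-0.014,0,0,0,0.1],
    [-0.013,-0.022,0,0,0,0.15],
    [-0.016,-0.03,0,0,0,0.2],
    [-0.019,-0.038,0,0,0,0.25],
  ],
)

```text
clock: 4.55
position: [0.4601, 0.0315, 0.0458]
ee_rot: [2.562, 1.817, 0.001]
force: [0.4, -0.2, 0.5]
width: 0.007
gripper_force: 0.4
```

```bash
cat >> wp.py <<'E'
def look():
    o=measure()
    print('posts',[np.degrees(np.arctan2(*(b[2][:2]-A)[::-1])).round(1) for b in o['posts']],'red',[(b[1],np.degrees(np.arctan2(*(b[2][:2]-A)[::-1])).round(1)) for b in o['red']])
    return o
E
python3 -c "
from wp import *
plan(161,191,10); look()"
```

```text
pos [0.4601 0.0315 0.0458] ang 161.4 r 0.1226 line 160.7 F [ 0.4 -0.2  0.5]
164.0 [-0.001 -0.007] 0.055
167.0 [-0.004 -0.015] 0.105
170.0 [-0.005 -0.024] 0.155
173.0 [-0.007 -0.032] 0.205
176.0 [-0.007 -0.041] 0.255
179.0 [-0.008 -0.049] 0.305
182.0 [-0.008 -0.058] 0.355
185.0 [-0.007 -0.066] 0.405
188.0 [-0.006 -0.075] 0.455
191.0 [-0.005 -0.083] 0.505
posts [np.float64(25.1), np.float64(-46.6), np.float64(97.1), np.float64(-118.7)] red [(np.int32(252), np.float64(124.1))]
```

>>> move_arm(
  series=[
    [-0.002,-0.008,0,0,0,0.05],
    [-0.004,-0.016,0,0,0,0.1],
    [-0.006,-0.024,0,0,0,0.15],
    [-0.007,-0.032,0,0,0,0.2],
    [-0.008,-0.041,0,0,0,0.25],
  ],
)

```text
clock: 5.1
position: [0.4542, 0.0009, 0.0456]
ee_rot: [2.304, 2.135, 0.001]
force: [0.4, 0.8, 0.3]
width: 0.005
gripper_force: 0.4
```

>>> move_arm(
  series=[
    [0,-0.008,0,0,0,0.05],
    [0,-0.017,0,0,0,0.1],
    [0.001,-0.025,0,0,0,0.15],
    [0.002,-0.034,0,0,0,0.2],
    [0.003,-0.041,0,0,0,0.24],
  ],
)

```text
clock: 5.6
position: [0.4565, -0.0302, 0.0455]
ee_rot: [2.019, 2.406, 0.0]
force: [0.1, 1.6, 0.0]
width: 0.001
gripper_force: 0.4
```

```bash
python3 -c "
from wp import *
plan(192,200,8); look()"
```

```text
pos [ 0.4565 -0.0302  0.0455] ang -169.3 r 0.122 line 10.0 F [0.1 1.6 0. ]
193.0 [ 0.001 -0.006] 3.05
194.0 [ 0.002 -0.009] 3.066
195.0 [ 0.003 -0.012] 3.083
196.0 [ 0.003 -0.015] 3.1
197.0 [ 0.004 -0.017] 3.116
198.0 [ 0.005 -0.02 ] 3.133
199.0 [ 0.006 -0.023] 3.15
200.0 [ 0.007 -0.026] 3.166
posts [np.float64(-17.2), np.float64(54.6), np.float64(-89.2), np.float64(126.5)] red [(np.int32(283), np.float64(153.6)), (np.int32(50), np.float64(-178.5))]
```

>>> move_arm(
  series=[
    [0.001,-0.006,0,0,0,0.03],
    [0.002,-0.011,0,0,0,0.06],
    [0.004,-0.016,0,0,0,0.09],
    [0.005,-0.019,0,0,0,0.11],
    [0.005,-0.02,0,0,0,0.12],
  ],
)

```text
clock: 6.15
position: [0.4602, -0.0449, 0.0453]
ee_rot: [1.866, 2.527, 0.0]
force: [-0.3, 0.8, -0.3]
width: 0.006
gripper_force: 0.4
```

```bash
python3 -c "
from wp import *
plan(197,199,2); look()"
```

```text
pos [ 0.4602 -0.0449  0.0453] ang -162.2 r 0.1219 line 17.1 F [-0.3  0.8 -0.3]
198.0 [ 0.    -0.001] 3.015
199.0 [ 0.001 -0.003] 3.031
posts [np.float64(-9.9), np.float64(62.1), np.float64(-81.8), np.float64(133.8)] red [(np.int32(282), np.float64(161.4)), (np.int32(40), np.float64(-170.7))]
```

>>> move_arm(
  series=[
    [-0.003,0.006,0,0,0,0],
    [-0.03,0.006,0.02,0,0,0],
    [-0.05,0.006,0.07,0,0,0],
    [-0.06,0,0.13,0,0,0],
    [-0.06,-0.06,0.19,0,0,0],
  ],
)

```text
clock: 6.7
position: [0.4142, -0.0762, 0.18]
ee_rot: [1.857, 2.534, 0.002]
force: [1.9, -1.6, 0.7]
width: 0.004
gripper_force: 0.0
```

>>> move_arm(
  series=[
    [0,-0.06,0.06,0,0,0],
    [0,-0.12,0.06,0,0,0],
    [0,-0.18,0.06,0,0,0],
    [0,-0.24,0.06,0,0,0],
    [0,-0.3,0.06,0,0,0],
  ],
)

```text
clock: 7.2
position: [0.4146, -0.3068, 0.2231]
ee_rot: [1.866, 2.527, -0.001]
force: [1.0, 1.1, 0.0]
width: 0.005
gripper_force: 0.0
```

>>> move_arm(
  series=[
    [0,0,0,0,0,0],
    [0,0,0,0,0,0],
    [0,0,0,0,0,0],
    [0,0,0,0,0,0],
    [0,0,0,0,0,0],
  ],
)

```text
clock: 7.7
position: [0.4153, -0.304, 0.2231]
ee_rot: [1.863, 2.53, -0.0]
force: [-0.5, -0.2, -0.1]
width: 0.003
gripper_force: 0.0
```

```bash
python3 -c "
from wp import *
o=look(); p=o['p']
for b in blobs(p,(17,100,80),(30,255,255),60,(265,295,425,330)): v=onplane('top',b[0],.006)[0][:2]-A; print('arrow',b[1],np.degrees(np.arctan2(*v[::-1])))
cv2.imwrite('pics/end.png',cv2.resize(p[150:340,190:480,::-1],None,fx=2.7,fy=2.7,interpolation=cv2.INTER_CUBIC))
print(readout.observe()['position'])"
```

```text
posts [np.float64(-9.7), np.float64(62.1), np.float64(-81.8), np.float64(133.9), np.float64(-154.0)] red [(np.int32(494), np.float64(169.5))]
arrow 259 169.04558731347055
[ 0.41521647 -0.30426195  0.22307831]
```

View pics/end.png

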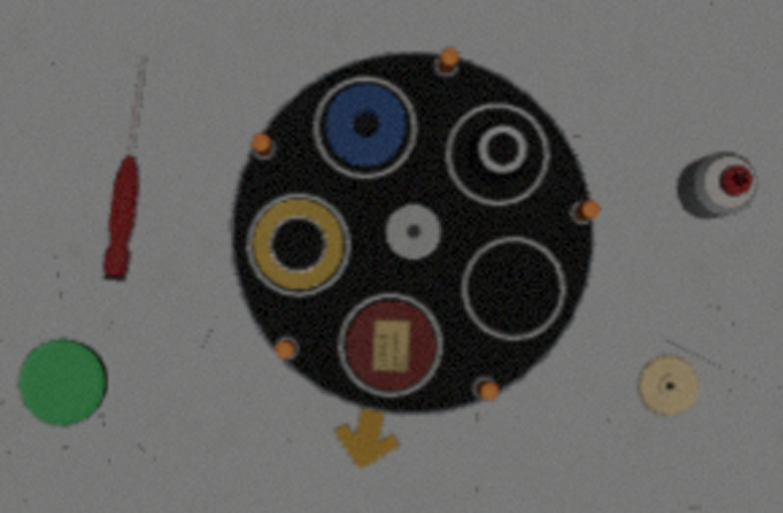

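The tin, at crop (390,344), lies on the line from the hub (413,231) to the arrow tip (363,468). Tin and arrow measure 169.5° and 169–170°. The bystanders haven't moved and the robot is clear of the carousel.

```bash
python3 -c "
from cell import ticket; print(ticket.sign_off())"
```

```text
the job is handed in; nothing more can be done
None
```

The job is handed in: the red-lidded tin is at the front, within about 1° of the arrow line (roughly 1 mm, 12 mm allowed), the carousel is at rest, the bystanders haven't moved and the robot is clear; the hand-in returned no verdict.

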